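# Push a donated carton through the sprung flap of the donation box

## Task

Somebody has left a small red carton on the shelf of the white donation box. Without gripping or lifting anything, push the green self-closing flap open with one finger and, while that finger keeps it open, push the carton off the shelf with the other finger so that it drops into the box; do not shove the flap open with the carton. Then take your hand away so that the flap closes, and leave the blue collecting tin on the shelf and everything else on the counter as it stands.

Things in the scene. Friction and masses are not known exactly. Their poses are not given: they have to be found in the camera images.
- donation_box: White steel drop box with clear sides, fixed on the counter, 360 mm long, 280 wide, 184 high. Origin: at counter height below the middle of the lip (inner edge) of its shelf; x level from the shelf into the box, y along the lip, z up. Hollow down to its floor 6 mm above the counter, also below the shelf; inner faces of the walls at x = -154 and +194 mm, y = +-134 mm.
- shelf_lip (a point): Middle of the shelf's inner edge, at the height of the shelf's top, 130 mm above the counter. The bare steel shelf is level and reaches from here 160 mm towards box -x and 140 mm to either side. Beyond it, to 110 mm in box x, is the opening that the flap closes; above the opening nothing is in the way.
- flap_hinge (a point): Middle of the flap's fixed hinge rod (9 mm thick, along box y), 110 mm from the lip in box x and 50 mm above the shelf. Behind it the level top cover, 54 mm above the shelf. At each end of the flap, at box y = +-137 mm, a cheek 6 mm thick rises evenly from the lip to the cover's height.
- flap (a joint): Angle of the green flap, rad: 0 shut, grows as it is pushed down into the box, stop at 1.15. A 4 mm plate, 256 mm wide, 115 mm long from rod to free edge; shut, it slopes evenly down from the rod to the lip. A spring closes it in about half a second when let go; a finger 10 to 20 mm above the shelf, moving level in box x, pushes it open with some 3 to 9 N.
- flap_edge (a point): Middle of the flap's free edge, moves with the flap; when shut it lies at shelf height, 5 mm beyond the lip.
- carton_center (a point): Centre of the red carton (yellow patch on top, paper band): 40 by 75 mm, 35 mm high, about 120 g, slides easily. It lies on the shelf before the left or the right half of the flap, its centre 60 to 90 mm from the lip; its own x, along the 40 mm side, points into the box to within 0.2 rad.
- tin: Blue collecting tin with yellow lid, 65 mm in diameter, 95 mm high, about 300 g, standing on the shelf beside the carton, about 130 mm from it along the lip. Origin: centre of its underside. To be left alone.
- bowl: Wooden bowl on the counter, 110 mm across, 50 mm high. Origin: centre of its underside. To be left alone.
- bell: Brass counter bell, 80 mm across, 55 mm high, on the counter. Origin: centre of its underside. To be left alone.
- block_toy: Toy of four coloured wooden blocks on the counter, 45 mm square, 106 mm high with its wire loop. Origin: centre of its underside. To be left alone.
- spray: Blue bottle on the counter, 56 mm in diameter, 170 mm high. Origin: centre of its underside. To be left alone.
- mug: White mug on the counter, 76 mm in diameter, 90 mm high. Origin: centre of its underside. To be left alone.
There are look-alikes about, which are no part of the job. What is meant by the part that bears carton_center is not pink, and is the larger of those in its own colour.

How it is judged:
By the outcome, as a careful person would: the job done as asked, in the order asked, and still so for the second after the job is handed in, with the robot touching nothing.
It also fails if it takes over 35 s, if anything falls off the work surface, if the arm or the gripper's body presses on something with over 40 N, if the wrist force passes 120 N, or if a joint passes its speed limit or range.

## Robot

A 6-joint arm with a two-finger parallel gripper is mounted at the origin on the work surface. World frame = base frame: x ahead of the robot, y to its left, z up, the work surface at z = 0. Lengths are in m, angles in rad, forces in N, time in s.
With the tool pointing down it reaches from about 0.25 to 0.725 m from the base axis. Payload 4 kg.
Tool frame: the origin (TCP) lies between the finger pads; the fingertips stand 11 mm ahead of it and the grasp point (between the pads) lies 8 mm behind it (bot.tip_extent is the distance from the TCP to the fingertips, in m); z points along the fingers, y is the line along which they close (so a half turn about z gives the same grasp; the last joint's range is limited). The gripper opens to 85 mm and grips with 20 to 120 N. Pads are 22 mm wide; open, the fingers measure 114 mm over their backs; the gripper's body (76 mm by 85 mm) begins 54 mm behind the grasp point. The pads swing forward as they close: fully open they stand 13 mm farther back than shut.
Start: joints at [-1.283, 0.241, 0.005, 1.335, 0, 1.571], TCP at [0.142, -0.479, 0.242] pointing down, gripper open.
Joint ranges: [-2.72, 2.72], [-1.05, 1.87], [-1.09, 1.28], [-1.99, 2.15], [-1.42, 1.44], [-3.14, 3.14]. Speed limits (rad/s): [2.79, 2.79, 3.14, 3.14, 3.14, 3.14].

## Interface

Orientations are given as a unit quaternion [x, y, z, w].
In Python, from workcell import bot gives the robot as it stands. The module is installed in compiled form; this text tells all that it offers.
- The arm moves only by the tool drive_tool, never from a script. Its argument "rows" is a list of rows, each an object of numbers: "dx", "dy", "dz": the shift along the tool's x, y, z in units of 50 mm (1.0 is 50 mm); "wx", "wy", "wz": the turn, a rotation vector about the tool's x, y, z in units of 5 degrees (1.0 is 5 degrees); "hand": the finger opening in mm, from 0 to 85.4. A call has 1 to 20 rows; each row is the pose to reach, as a shift and turn from the pose commanded when the call began, along the tool's axes at that moment; what a row does not reach only later rows make up. A row lasts 1/10 s, in which the tool goes at most 50 mm and 8.59 degrees, less where a joint would pass 70% of its speed; a pose out of reach is approached as far as the arm can. A call with a gripper value outside its range is refused whole. The fingers move at their own pace and stop on an object; the grip force is fixed at half the most. Time passes only in rows, so rows that repeat a pose let the fingers close. It gives the time, the measured TCP pose, the force, the opening and the grip force at its end, in the units of the state.
- bot.get_obs(): the state, without advancing time (a new reading comes with each control period).
- bot.camera(name): name is "scene" or "top" or "wrist"; returns the picture (384x512x3 uint8, red, green, blue); there is no depth.
- bot.get_calibration(name): a dict with "vfov" (degrees; the focal length in pixels is half the picture's height over the tangent of half this angle, whatever the lens; pixels are square), "cx", "cy" (the principal point, pixels), "k1" (the pictures are not rectified: a ray, as slopes to the right and down, at radius r is drawn at 1 + k1 r^2 times it, then the intrinsics apply), "origin" and "rotation" of the camera in the world; the wrist camera has in their place "mount" (4x4, takes a point from camera to tool coordinates, whose origin is the TCP and whose axes are the flange's). Camera axes: x right, y up, looking along -z (the intrinsics and any distortion apply to the point x, -y, -z); pixel columns grow to the right and rows downward; lengths in m; the calibration is good to about 2 mm. A picture is of the moment at which its call begins: read the wrist's pose just before it. get_calibration takes no time and is no camera call.
- bot.job_done(): hands the job in; it is judged then, once.
Trained networks look in the newest picture that a camera, given by its name, has taken for a name from the list of things; names that differ only in an ending like _2 or _b are one class to them, and where a whole thing is asked for, a point or a joint stands for the part that bears it (a point fixed in the world has none). Each returns a list of dicts, best first, with "score" (0 to 1); they miss things now and then, are a little off and sometimes report something else, mostly with a low value. They report only what shows in the picture. A call takes as long as a camera call. They do not tell look-alikes from the thing itself.
- bot.look_for(camera, thing): "extent" ([centre column, centre row, width, height] in pixels, round what is visible of it).
- bot.outline_of(camera, thing): "region" (384x512 bool, what is visible of it) and "extent" ([centre column, centre row, width, height] in pixels, round what is visible of it).
The state is a dict: "clock": time; "joint_pos": joint angles; "joint_vel": joint speeds; "tau": joint torques, N m; "eef_pos": TCP position; "tool_rot": TCP orientation; "ft_force": force on the tool from outside, world axes, zero at the start; "ft_torque": the same for the moment, N m; "grip_width": finger opening in m; "grasp_force": force on a finger pad.
Only numpy, scipy, OpenCV 4.12 (cv2) and the standard library are available. Lean on these libraries where they do the work, as an engineer would, in place of code of your own. Each camera call takes 0.05 s, during which the arm holds its last target. There are 200 camera calls.

## Working session

There is one attempt and no reset: what is moved stays moved. The work goes in short steps, Python scripts to look and compute and a tool call to move; the robot and the scene stay as the last step left them, time stands still between calls to the robot, and variables do not carry over. Pictures are saved under pics/ and viewed, at most 10 in all, crops included, and the job is handed in when it is done.

Besides the shell and the picture viewer there is one more tool, called after ">>>" by a JSON object that holds its "op" and its "data". drive_tool: Moves the arm, as the interface text tells. Its arguments: {"type":"object","properties":{"rows":{"type":"array","items":{"type":"object","properties":{"dx":{"type":"number"},"dy":{"type":"number"},"dz":{"type":"number"},"wx":{"type":"number"},"wy":{"type":"number"},"wz":{"type":"number"},"hand":{"type":"number"}}}}},"required":["rows"]}

```bash
mkdir -p pics
cat > h.py <<'E'
import numpy as np, cv2
from workcell import bot
from scipy.spatial.transform import Rotation as R
def cam(n):
    c=bot.get_calibration(n)
    if 'mount' in c:
        o=bot.get_obs(); M=np.array(c['mount']); Rt=R.from_quat(o['tool_rot']).as_matrix()
        return c, Rt@M[:3,3]+np.array(o['eef_pos']), Rt@M[:3,:3]
    return c,np.array(c['origin']),np.array(c['rotation'])
def proj(n,P,cc=None):
    c,o,Rm=cc or cam(n); f=192/np.tan(np.radians(c['vfov']/2))
    p=(np.atleast_2d(P)-o)@Rm; u=p[:,0]/-p[:,2]; v=-p[:,1]/-p[:,2]; s=1+c['k1']*(u*u+v*v)
    return np.c_[c['cx']+f*u*s,c['cy']+f*v*s]
def onz(n,px,z,cc=None):
    c,o,Rm=cc or cam(n); f=192/np.tan(np.radians(c['vfov']/2))
    px=np.atleast_2d(px).astype(float); d=(px-[c['cx'],c['cy']])/f; q=d.copy()
    for _ in range(20): q=d/(1+c['k1']*(q**2).sum(1,keepdims=True))
    r=np.c_[q[:,0],-q[:,1],-np.ones(len(q))]@Rm.T
    return o+r*((z-o[2])/r[:,2])[:,None]
def save(n,img): cv2.imwrite('pics/'+n,img[:,:,::-1])
E
python3 - <<'E'
from h import *
a=bot.camera('top');b=bot.camera('scene')
for n in('top','scene'):
    c=bot.get_calibration(n);print(n,c['vfov'],np.round(c['origin'],3),np.round(c['rotation'],2).tolist())
    for t in('carton_center','flap','tin','donation_box','spray','mug','bell','bowl','block_toy'):
        print(t,[(np.round(d['extent']).tolist(),round(d['score'],2)) for d in bot.look_for(n,t)][:4])
cv2.imwrite('pics/top1.png',cv2.resize(a,(800,600))[:,:,::-1]);cv2.imwrite('pics/sc1.png',cv2.resize(b,(800,600))[:,:,::-1])
o=bot.get_obs();print(o['eef_pos'],o['tool_rot'],R.from_quat(o['tool_rot']).as_matrix().round(3),bot.tip_extent,o['clock'],o['ft_force'])
E
```

```text
top 50.59126486557212 [0.333 0.034 1.412] [-0.05, 0.06, 0.71, -0.7]
carton_center [([322.0, 231.0, 19.0, 24.0], 0.59), ([246.0, 210.0, 27.0, 22.0], 0.56), ([313.0, 198.0, 12.0, 12.0], 0.49), ([234.0, 180.0, 114.0, 135.0], 0.45)]
flap [([240.0, 169.0, 90.0, 58.0], 0.61), ([235.0, 184.0, 119.0, 132.0], 0.31)]
tin [([201.0, 202.0, 27.0, 23.0], 0.57)]
donation_box []
spray [([377.0, 214.0, 32.0, 15.0], 0.78), ([201.0, 201.0, 24.0, 23.0], 0.69)]
mug [([137.0, 155.0, 29.0, 32.0], 0.67)]
bell [([157.0, 241.0, 22.0, 22.0], 0.96), ([246.0, 209.0, 23.0, 19.0], 0.44)]
bowl [([125.0, 200.0, 28.0, 30.0], 0.85)]
block_toy [([377.0, 155.0, 24.0, 18.0], 0.68)]
scene 52.153766513560264 [ 1.082 -0.747  0.805] [0.44, 0.14, 0.28, 0.84]
carton_center [([182.0, 247.0, 19.0, 30.0], 0.78), ([216.0, 258.0, 16.0, 17.0], 0.75), ([248.0, 176.0, 28.0, 23.0], 0.6)]
flap [([292.0, 187.0, 88.0, 31.0], 0.82)]
tin [([282.0, 152.0, 24.0, 31.0], 0.82)]
donation_box [([289.0, 214.0, 151.0, 119.0], 0.92)]
spray [([137.0, 278.0, 33.0, 61.0], 0.93)]
mug [([364.0, 173.0, 35.0, 32.0], 0.86), ([288.0, 188.0, 81.0, 34.0], 0.49)]
bell []
bowl [([325.0, 159.0, 33.0, 23.0], 0.86)]
block_toy [([191.0, 340.0, 28.0, 37.0], 0.62)]
[ 0.14189909 -0.47943176  0.24231318] [ 9.89667783e-01  1.43379494e-01 -6.21425045e-06  5.66689340e-06] [[ 0.959  0.284 -0.   ]
 [ 0.284 -0.959 -0.   ]
 [-0.     0.    -1.   ]] 0.011 1.0 [0.21167348 0.58712398 0.43926801]
```

View pics/top1.png

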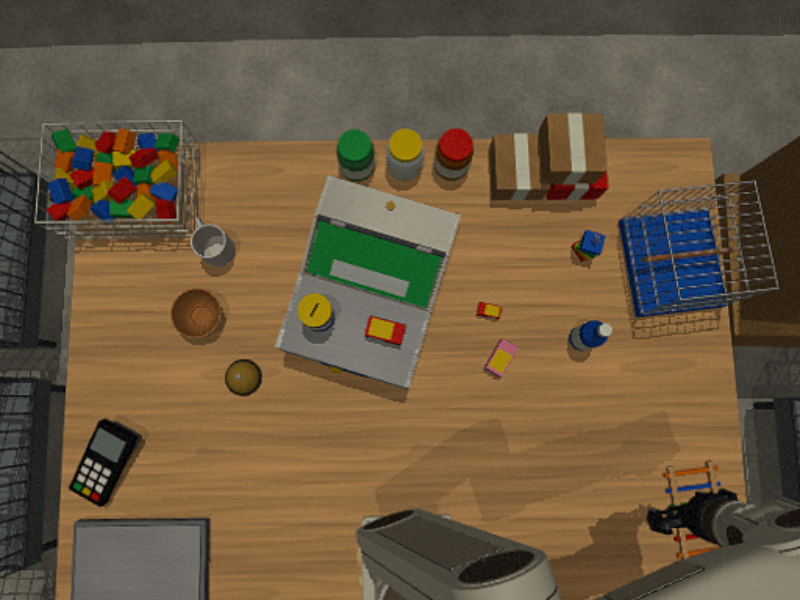

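View pics/sc1.png

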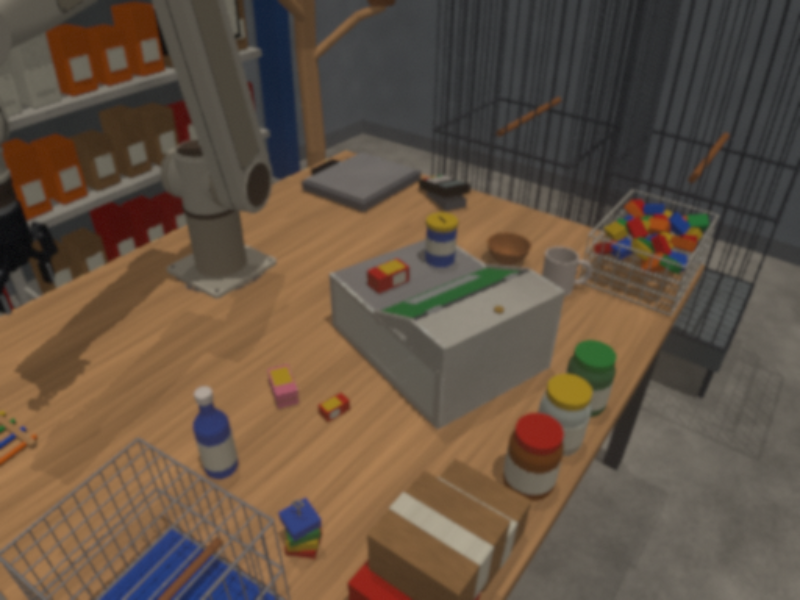

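Candidates for the carton (red ones), in native top pixels: (246,210) on the shelf, (313,198) small red on the counter and (322,231) pink on the counter. The shelf one fits, since it is the larger red, on the shelf beside the tin. The next step confirms it in a crop and fits the box pose.

```bash
sed -i "s/,Rt@M\[:3,:3\]$/,Rt@M[:3,:3]/; s/np.array(c\['rotation'\])/(R.from_quat(c['rotation']).as_matrix() if np.size(c['rotation'])==4 else np.array(c['rotation']))/" h.py
cat >> h.py <<'E'
def W(box,P):
    P=np.atleast_2d(P)/1000.; c,s=np.cos(box[2]),np.sin(box[2])
    return np.c_[box[0]+c*P[:,0]-s*P[:,1],box[1]+s*P[:,0]+c*P[:,1],P[:,2]]
def B(box,P):
    P=np.atleast_2d(P)-[box[0],box[1],0]; c,s=np.cos(box[2]),np.sin(box[2])
    return 1000*np.c_[c*P[:,0]+s*P[:,1],-s*P[:,0]+c*P[:,1],P[:,2]]
E
python3 - <<'E'
from h import *
from scipy.optimize import least_squares
k=512/800
px=np.array([[329,178],[459,213],[408,387],[278,346]])*k
m=np.array([[200,140,184],[200,-140,184],[-160,-140,130],[-160,140,130.]])
cc=cam('top')
r=least_squares(lambda b:(proj('top',W(b,m),cc)-px).ravel(),[.36,.08,-.29]);b=r.x
print('box',b,r.fun.round(1)); np.save('box.npy',b)
a=bot.camera('top'); best=[d for d in bot.outline_of('top','carton_center') if abs(d['extent'][0]-246)<5 and abs(d['extent'][1]-210)<6]
x0,y0,s=170,110,5
im=cv2.resize(a[y0:y0+120,x0:x0+150],None,fx=s,fy=s,interpolation=cv2.INTER_CUBIC)
def pl(P,col,closed=True):
    q=((proj('top',W(b,P),cc)-[x0,y0]+.5)*s).astype(int); cv2.polylines(im,[q.reshape(-1,1,2)],closed,col,1)
pl(m,(255,0,255)); pl([[0,-140,130],[0,140,130]],(255,0,255),False); pl([[110,-128,180],[110,128,180]],(0,255,255),False)
pl([[5,-128,130],[5,128,130]],(0,255,255),False)
for d in best[:1]:
    print(d['extent'],d['score']); g=d['region'].astype(np.uint8); rr=cv2.minAreaRect(cv2.findNonZero(g)); print(rr, B(b,onz('top',rr[0],.165,cc)))
save('crop1.png',im)
E
```

```text
box [ 0.55887478  0.07730501 -0.30759596] [-0.8 -1.9  1.1  0.4  0.8  0.3 -1.1  1. ]
[246.8, 210.4, 23.9, 18.6] 0.88
((245.94378662109375, 210.9100799560547), (23.535295486450195, 13.491570472717285), 12.994616508483887) [[-66.23927881 -59.71386125 165.        ]]
```

View pics/crop1.png

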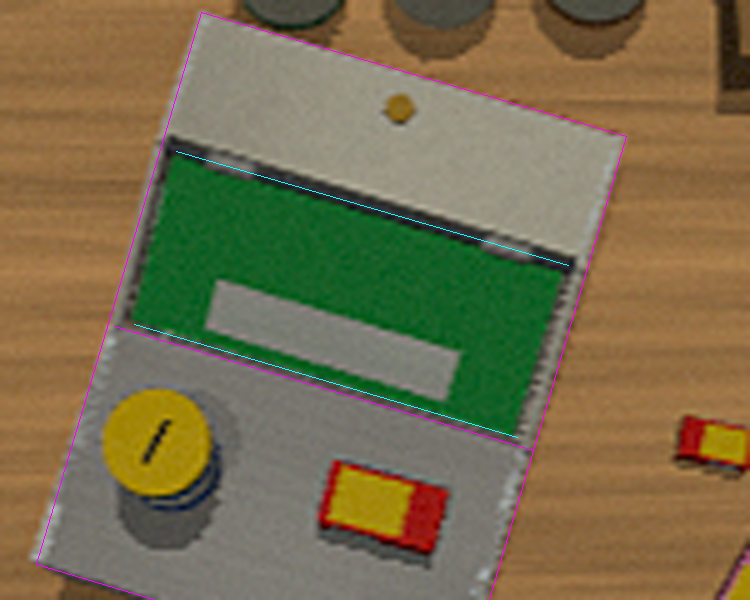

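The crop confirms it: the red carton with the yellow patch on the shelf sits at crop (385,506), i.e. box (-66,-60). The small red one on the counter is at crop (715,440). The box overlay matches to about 2 mm. Next I compute the first move.

```bash
cat >> h.py <<'E'
def plan(tgt_box,yaw_off=0.):
    b=np.load('box.npy'); o=bot.get_obs(); Rt=R.from_quat(o['tool_rot'])
    t=W(b,tgt_box)[0]; yb=b[2]+yaw_off
    y=np.array([np.cos(yb),np.sin(yb),0]); z=np.array([0,0,-1.]); x=np.cross(y,z)
    T=R.from_matrix(np.c_[x,y,z])
    print('tgt',t.round(4),'d',(Rt.inv().apply(t-o['eef_pos'])/.05).round(3),'w',(np.degrees((Rt.inv()*T).as_rotvec())/5).round(3),'now box',B(b,o['eef_pos']).round(1),'t',o['clock'],'q',np.round(o['joint_pos'],2),'F',np.round(o['ft_force'],1),o['grip_width'])
E
python3 -c "
from h import *
plan([-62,-60,300])"
```

```text
tgt [0.4816 0.0389 0.3   ] d [ 9.457 -8.012 -1.154] w [ -0.     -0.    -11.178] now box [[-228.8 -656.9  242.3]] t 1.1 q [-1.28  0.24  0.01  1.34 -0.    1.57] F [-0.1 -0.7  0. ] 0.08496777066853042
```

>>> {"op": "drive_tool", "data": {"rows": [{"dz":-0.6},{"dz":-1.15},{"dx":9.46,"dy":-8.01,"dz":-1.15,"wz":-11.18,"hand":85},{"dx":9.46,"dy":-8.01,"dz":-1.15,"wz":-11.18,"hand":85},{"dx":9.46,"dy":-8.01,"dz":-1.15,"wz":-11.18,"hand":85},{"dx":9.46,"dy":-8.01,"dz":-1.15,"wz":-11.18,"hand":85},{"dx":9.46,"dy":-8.01,"dz":-1.15,"wz":-11.18,"hand":85},{"dx":9.46,"dy":-8.01,"dz":-1.15,"wz":-11.18,"hand":85},{"dx":9.46,"dy":-8.01,"dz":-1.15,"wz":-11.18,"hand":85},{"dx":9.46,"dy":-8.01,"dz":-1.15,"wz":-11.18,"hand":85},{"dx":9.46,"dy":-8.01,"dz":-1.15,"wz":-11.18,"hand":85},{"dx":9.46,"dy":-8.01,"dz":-1.15,"wz":-11.18,"hand":85},{"dx":9.46,"dy":-8.01,"dz":-1.15,"wz":-11.18,"hand":85},{"dx":9.46,"dy":-8.01,"dz":-1.15,"wz":-11.18,"hand":85},{"dx":9.46,"dy":-8.01,"dz":-1.15,"wz":-11.18,"hand":85},{"dx":9.46,"dy":-8.01,"dz":-1.15,"wz":-11.18,"hand":85},{"dx":9.46,"dy":-8.01,"dz":-1.15,"wz":-11.18,"hand":85},{"dx":9.46,"dy":-8.01,"dz":-1.15,"wz":-11.18,"hand":85},{"dx":9.46,"dy":-8.01,"dz":-1.15,"wz":-11.18,"hand":85},{"dx":9.46,"dy":-8.01,"dz":-1.15,"wz":-11.18,"hand":85}]}}

```text
invalid input at $.rows[0]: expected keys dx, dy, dz, wx, wy, wz, hand
```

Run:
```python
from h import *
plan([-62,-60,190])
b=np.load('box.npy');cc=cam('wrist'); print('cam box',B(b,cc[1]).round(0))
a=bot.camera('wrist'); im=a.copy()
print(proj('wrist',W(b,[[0,-60,130],[-66,-60,165]]),cc).round(0))
for d in bot.outline_of('wrist','carton_center')[:3]:
    rr=cv2.minAreaRect(cv2.findNonZero(d['region'].astype(np.uint8)));q=cv2.boxPoints(rr); print(round(d['score'],2),d['extent'],B(b,onz('wrist',q,.165,cc)).round(1).tolist())
    cv2.polylines(im,[q.astype(int).reshape(-1,1,2)],True,(255,255,255),1)
def pl(P):
    q=proj('wrist',W(b,P),cc).astype(int); cv2.polylines(im,[q.reshape(-1,1,2)],False,(255,0,255),1)
pl([[0,-134,130],[0,134,130]]);pl([[110,-128,184],[110,128,184]]);pl([[-160,-140,130],[0,-140,130]])
save('w1.png',im)
```

```text
tgt [0.4816 0.0389 0.19  ] d [ 9.457 -8.012  1.046] w [ -0.     -0.    -11.178] now box [[-228.8 -656.9  242.3]] t 1.1 q [-1.28  0.24  0.01  1.34 -0.    1.57] F [-0.1 -0.7  0. ] 0.08496777066853042
cam box [[-171. -619.  375.]]
[[1558. 1984.]
 [3047. 3248.]]
```

View pics/w1.png

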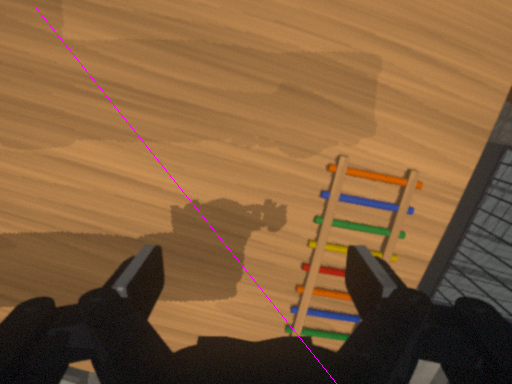

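The wrist view shows only a ladder on the counter, with the fingertips at (150,250) and (360,250). The call needs every key in each row, so I resend it complete.

>>> {"op": "drive_tool", "data": {"rows": [{"dx":0,"dy":0,"dz":-0.6,"wx":0,"wy":0,"wz":0,"hand":85},{"dx":0,"dy":0,"dz":-1.15,"wx":0,"wy":0,"wz":0,"hand":85},{"dx":9.46,"dy":-8.01,"dz":-1.15,"wx":0,"wy":0,"wz":-11.18,"hand":85},{"dx":9.46,"dy":-8.01,"dz":-1.15,"wx":0,"wy":0,"wz":-11.18,"hand":85},{"dx":9.46,"dy":-8.01,"dz":-1.15,"wx":0,"wy":0,"wz":-11.18,"hand":85},{"dx":9.46,"dy":-8.01,"dz":-1.15,"wx":0,"wy":0,"wz":-11.18,"hand":85},{"dx":9.46,"dy":-8.01,"dz":-1.15,"wx":0,"wy":0,"wz":-11.18,"hand":85},{"dx":9.46,"dy":-8.01,"dz":-1.15,"wx":0,"wy":0,"wz":-11.18,"hand":85},{"dx":9.46,"dy":-8.01,"dz":-1.15,"wx":0,"wy":0,"wz":-11.18,"hand":85},{"dx":9.46,"dy":-8.01,"dz":-1.15,"wx":0,"wy":0,"wz":-11.18,"hand":85},{"dx":9.46,"dy":-8.01,"dz":-1.15,"wx":0,"wy":0,"wz":-11.18,"hand":85},{"dx":9.46,"dy":-8.01,"dz":-1.15,"wx":0,"wy":0,"wz":-11.18,"hand":85},{"dx":9.46,"dy":-8.01,"dz":-1.15,"wx":0,"wy":0,"wz":-11.18,"hand":85},{"dx":9.46,"dy":-8.01,"dz":-1.15,"wx":0,"wy":0,"wz":-11.18,"hand":85},{"dx":9.46,"dy":-8.01,"dz":-1.15,"wx":0,"wy":0,"wz":-11.18,"hand":85},{"dx":9.46,"dy":-8.01,"dz":-1.15,"wx":0,"wy":0,"wz":-11.18,"hand":85},{"dx":9.46,"dy":-8.01,"dz":-1.15,"wx":0,"wy":0,"wz":-11.18,"hand":85},{"dx":9.46,"dy":-8.01,"dz":-1.15,"wx":0,"wy":0,"wz":-11.18,"hand":85},{"dx":9.46,"dy":-8.01,"dz":-1.15,"wx":0,"wy":0,"wz":-11.18,"hand":85},{"dx":9.46,"dy":-8.01,"dz":-1.15,"wx":0,"wy":0,"wz":-11.18,"hand":85}]}}

```text
clock: 3.2
eef_pos: [0.4814, 0.0379, 0.3002]
tool_rot: [0.808, 0.59, 0.0, 0.0]
ft_force: [-0.3, 0.5, 0.6]
grip_width: 0.0852
grasp_force: 0.0
```

```bash
cat > look.py <<'E'
import sys
from h import *
b=np.load('box.npy');cc=cam('wrist'); print('cam box',B(b,cc[1]).round(0))
a=bot.camera('wrist'); im=a.copy()
for d in bot.outline_of('wrist','carton_center')[:3]:
    rr=cv2.minAreaRect(cv2.findNonZero(d['region'].astype(np.uint8)));q=cv2.boxPoints(rr); print(round(d['score'],2),np.round(d['extent']),B(b,onz('wrist',q,.165,cc)).round(1)[:,:2].tolist())
    cv2.polylines(im,[q.astype(int).reshape(-1,1,2)],True,(255,255,255),1)
def pl(P):
    q=proj('wrist',W(b,P),cc).astype(int); cv2.polylines(im,[q.reshape(-1,1,2)],False,(255,0,255),1)
pl([[0,-134,130],[0,134,130]]);pl([[110,-128,184],[110,128,184]]);pl([[-160,-140,130],[0,-140,130]])
o=bot.get_obs();Rt=R.from_quat(o['tool_rot'])
for zt,col in((.011,(0,255,255)),(-.002,(255,255,0))):
    for s in(-1,1):
        for x in(-.011,.011):
            for y in(.0425,.057):
                p=proj('wrist',Rt.apply([x,s*y,zt])+o['eef_pos'],cc)[0];cv2.circle(im,(int(p[0]),int(p[1])),2,col,-1)
save(sys.argv[1],im)
E
python3 look.py w2.png; python3 -c "
from h import *
plan([-62,-60,190])"
```

```text
cam box [[-62.   8. 432.]]
0.94 [250. 183.  50.  82.] [[-86.2, -21.5], [-46.8, -20.7], [-43.9, -98.9], [-86.5, -99.8]]
0.77 [273. 316.  48.  38.] [[-74.2, -218.4], [-66.1, -176.0], [-15.5, -189.1], [-21.3, -232.8]]
0.74 [327. 138. 370. 272.] [[-148.7, 89.1], [148.9, 95.7], [203.0, -155.8], [-171.3, -150.7]]
tgt [0.4816 0.0389 0.19  ] d [ 0.015 -0.005  2.202] w [ 0.005 -0.001 -0.013] now box [[-61.8 -60.7 300.1]] t 3.3 q [ 0.08  0.19  0.09  1.47 -0.    1.96] F [0.2 0.3 0.9] 0.08534412633229187
```

View pics/w2.png

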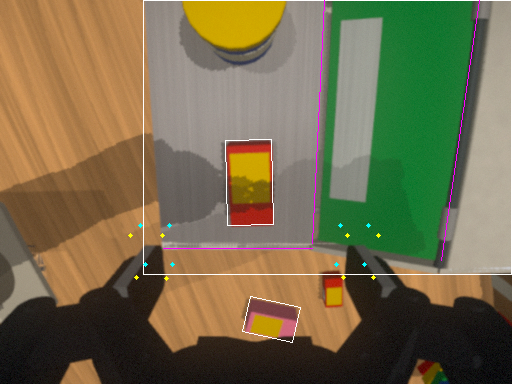

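The wrist view puts the carton at (250,183), with its box centre near (-66,-60) and square to the lip. The lip overlay is within a few px. The fingertips match the yellow dots, so they end about 2 mm behind the TCP when open. I descend to TCP z = 0.15 and check.

>>> {"op": "drive_tool", "data": {"rows": [{"dx":0,"dy":0,"dz":0.8,"wx":0,"wy":0,"wz":0,"hand":85},{"dx":0,"dy":0,"dz":1.6,"wx":0,"wy":0,"wz":0,"hand":85},{"dx":0,"dy":0,"dz":2.2,"wx":0,"wy":0,"wz":0,"hand":85},{"dx":0,"dy":0,"dz":2.7,"wx":0,"wy":0,"wz":0,"hand":85},{"dx":0,"dy":0,"dz":3.0,"wx":0,"wy":0,"wz":0,"hand":85},{"dx":0,"dy":0,"dz":3.0,"wx":0,"wy":0,"wz":0,"hand":85},{"dx":0,"dy":0,"dz":3.0,"wx":0,"wy":0,"wz":0,"hand":85}]}}

```text
clock: 4.0
eef_pos: [0.4819, 0.0386, 0.1502]
tool_rot: [0.807, 0.59, 0.0, 0.0]
ft_force: [0.5, 0.4, 0.9]
grip_width: 0.0848
grasp_force: 0.0
```

```bash
python3 look.py w3.png
python3 - <<'E'
from h import *
plan([-62,-60,142])
a=bot.camera('scene');x0,y0=190,110
im=cv2.resize(a[y0:y0+110,x0:x0+150],None,fx=5,fy=5,interpolation=cv2.INTER_CUBIC)
w=cv2.imread('pics/w3.png')[:,:,::-1]
save('c3.png',np.vstack([im[:300,:750],cv2.resize(w[90:290],(750,293))]))
E
```

```text
cam box [[-62.   9. 283.]]
0.96 [244. 259. 106. 169.] [[-86.6, -18.4], [-47.7, -16.4], [-40.9, -95.1], [-87.6, -98.1]]
tgt [0.4816 0.0389 0.142 ] d [-0.005 -0.023  0.183] w [ 0.026 -0.011 -0.   ] now box [[-60.9 -59.7 151.1]] t 4.1 q [ 0.08  0.27 -0.2   1.1   0.    1.96] F [ 0.3 -0.3 -0.1] 0.08447699557172579
```

View pics/c3.png

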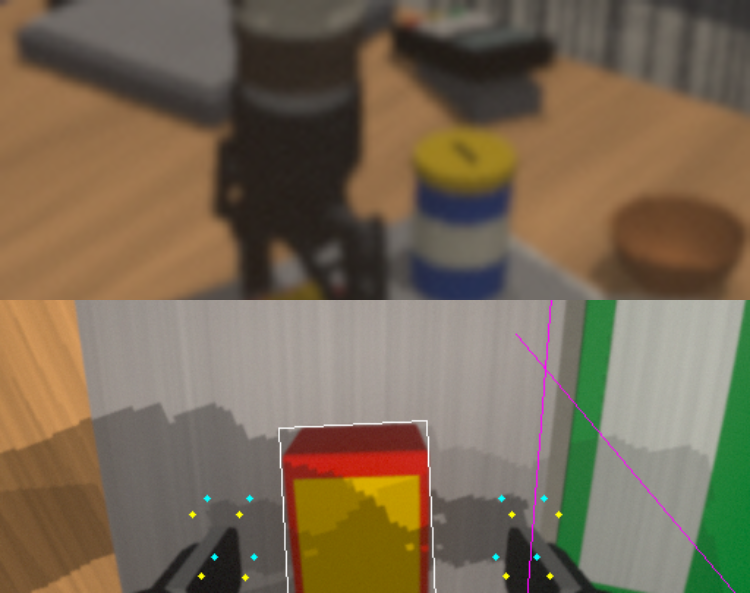

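The fingertips match the yellow dots again, so the tips are about 22 mm above the shelf. The carton sits between the fingers and the tin is clear at the top right. I go 10 mm lower.

>>> {"op": "drive_tool", "data": {"rows": [{"dx":0,"dy":0,"dz":0.1,"wx":0,"wy":0,"wz":0,"hand":85},{"dx":0,"dy":0,"dz":0.2,"wx":0,"wy":0,"wz":0,"hand":85},{"dx":0,"dy":0,"dz":0.2,"wx":0,"wy":0,"wz":0,"hand":85}]}}

```text
clock: 4.45
eef_pos: [0.4812, 0.0388, 0.1391]
tool_rot: [0.807, 0.591, -0.001, -0.0]
ft_force: [0.2, -0.8, -0.5]
grip_width: 0.0853
grasp_force: 0.0
```

>>> {"op": "drive_tool", "data": {"rows": [{"dx":0,"dy":0.1,"dz":0,"wx":0,"wy":0,"wz":0,"hand":85},{"dx":0,"dy":0.2,"dz":0,"wx":0,"wy":0,"wz":0,"hand":85},{"dx":0,"dy":0.3,"dz":0,"wx":0,"wy":0,"wz":0,"hand":85},{"dx":0,"dy":0.4,"dz":0,"wx":0,"wy":0,"wz":0,"hand":85},{"dx":0,"dy":0.5,"dz":0,"wx":0,"wy":0,"wz":0,"hand":85},{"dx":0,"dy":0.6,"dz":0,"wx":0,"wy":0,"wz":0,"hand":85},{"dx":0,"dy":0.7,"dz":0,"wx":0,"wy":0,"wz":0,"hand":85},{"dx":0,"dy":0.8,"dz":0,"wx":0,"wy":0,"wz":0,"hand":85}]}}

```text
clock: 5.25
eef_pos: [0.5194, 0.0268, 0.1397]
tool_rot: [0.807, 0.591, -0.001, -0.001]
ft_force: [-5.3, 1.0, 3.7]
grip_width: 0.0848
grasp_force: 2.3
```

```bash
python3 look.py w4.png; python3 -c "
from h import *
plan([40,-60,140])"
```

```text
cam box [[-22.   9. 272.]]
0.57 [196. 268. 114. 166.] [[-63.5, -17.6], [-24.4, -17.7], [-24.8, -92.2], [-72.2, -93.1]]
0.55 [122.  13. 104.  26.] [[-80.3, 42.2], [-47.6, 40.9], [-47.9, 35.4], [-80.9, 36.5]]
tgt [0.5788 0.008  0.14  ] d [ 1.000e-03  1.226e+00 -6.000e-03] w [0.002 0.002 0.   ] now box [[-21.3 -60.  139.7]] t 5.35 q [ 0.05  0.35 -0.12  1.1  -0.    1.93] F [-1.7 -0.4  0.4] 0.08515512303835072
```

View pics/w4.png

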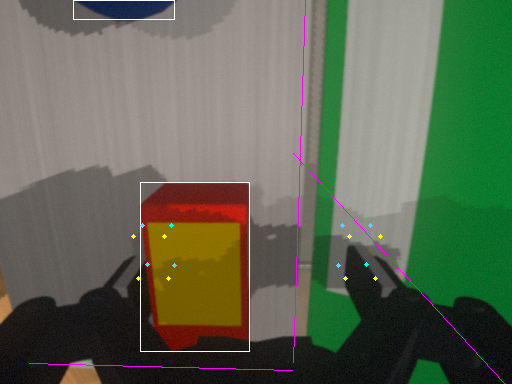

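The carton, at (196,268), is now being pushed by the rear finger. The front finger has just begun to open the flap, which pulls the green edge away from the lip near (315,250). I push on.

>>> {"op": "drive_tool", "data": {"rows": [{"dx":0,"dy":0.1,"dz":0,"wx":0,"wy":0,"wz":0,"hand":85},{"dx":0,"dy":0.2,"dz":0,"wx":0,"wy":0,"wz":0,"hand":85},{"dx":0,"dy":0.3,"dz":0,"wx":0,"wy":0,"wz":0,"hand":85},{"dx":0,"dy":0.4,"dz":0,"wx":0,"wy":0,"wz":0,"hand":85},{"dx":0,"dy":0.5,"dz":0,"wx":0,"wy":0,"wz":0,"hand":85},{"dx":0,"dy":0.6,"dz":0,"wx":0,"wy":0,"wz":0,"hand":85},{"dx":0,"dy":0.7,"dz":0,"wx":0,"wy":0,"wz":0,"hand":85},{"dx":0,"dy":0.8,"dz":0,"wx":0,"wy":0,"wz":0,"hand":85},{"dx":0,"dy":0.9,"dz":0,"wx":0,"wy":0,"wz":0,"hand":85},{"dx":0,"dy":1.0,"dz":0,"wx":0,"wy":0,"wz":0,"hand":85},{"dx":0,"dy":1.1,"dz":0,"wx":0,"wy":0,"wz":0,"hand":85},{"dx":0,"dy":1.2,"dz":0,"wx":0,"wy":0,"wz":0,"hand":85},{"dx":0,"dy":1.2,"dz":0,"wx":0,"wy":0,"wz":0,"hand":85}]}}

```text
clock: 6.65
eef_pos: [0.5753, 0.0088, 0.138]
tool_rot: [0.807, 0.591, -0.002, -0.002]
ft_force: [-6.3, 1.9, 0.4]
grip_width: 0.085
grasp_force: 3.2
```

```bash
python3 look.py w5.png; python3 -c "
from h import *
plan([40,-60,140])"
```

```text
cam box [[ 37.   9. 270.]]
0.78 [248. 204.  76. 106.] [[18.6, -42.2], [28.3, -4.7], [46.4, -9.0], [38.4, -47.3]]
tgt [0.5788 0.008  0.14  ] d [ 0.008  0.076 -0.038] w [-0.066  0.013  0.004] now box [[ 36.2 -60.4 138.1]] t 6.75 q [0.01 0.45 0.04 1.16 0.   1.89] F [-6.6  2.7 -0.5] 0.08503919070024792
```

View pics/w5.png

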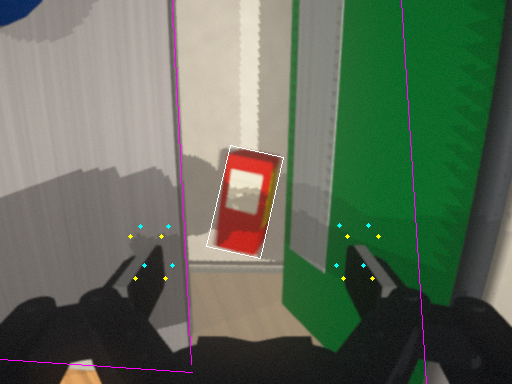

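The carton has dropped to the box floor, at (245,202), and the finger holds the flap open clear of it. I withdraw level, let the flap follow shut, then lift away.

>>> {"op": "drive_tool", "data": {"rows": [{"dx":0,"dy":-0.2,"dz":0,"wx":0,"wy":0,"wz":0,"hand":85},{"dx":0,"dy":-0.4,"dz":0,"wx":0,"wy":0,"wz":0,"hand":85},{"dx":0,"dy":-0.6,"dz":0,"wx":0,"wy":0,"wz":0,"hand":85},{"dx":0,"dy":-0.8,"dz":0,"wx":0,"wy":0,"wz":0,"hand":85},{"dx":0,"dy":-1.0,"dz":0,"wx":0,"wy":0,"wz":0,"hand":85},{"dx":0,"dy":-1.2,"dz":0,"wx":0,"wy":0,"wz":0,"hand":85},{"dx":0,"dy":-1.4,"dz":0,"wx":0,"wy":0,"wz":0,"hand":85},{"dx":0,"dy":-1.6,"dz":0,"wx":0,"wy":0,"wz":0,"hand":85},{"dx":0,"dy":-1.8,"dz":0,"wx":0,"wy":0,"wz":0,"hand":85},{"dx":0,"dy":-2.0,"dz":0,"wx":0,"wy":0,"wz":0,"hand":85},{"dx":0,"dy":-2.0,"dz":-0.5,"wx":0,"wy":0,"wz":0,"hand":85},{"dx":0,"dy":-2.0,"dz":-1.2,"wx":0,"wy":0,"wz":0,"hand":85},{"dx":0,"dy":-2.0,"dz":-2.0,"wx":0,"wy":0,"wz":0,"hand":85},{"dx":0,"dy":-2.0,"dz":-2.8,"wx":0,"wy":0,"wz":0,"hand":85},{"dx":0,"dy":-2.0,"dz":-3.2,"wx":0,"wy":0,"wz":0,"hand":85},{"dx":0,"dy":-2.0,"dz":-3.2,"wx":0,"wy":0,"wz":0,"hand":85},{"dx":0,"dy":-2.0,"dz":-3.2,"wx":0,"wy":0,"wz":0,"hand":85},{"dx":0,"dy":-2.0,"dz":-3.2,"wx":0,"wy":0,"wz":0,"hand":85}]}}

```text
clock: 8.55
eef_pos: [0.4808, 0.0388, 0.298]
tool_rot: [0.807, 0.591, -0.001, -0.001]
ft_force: [-0.0, 0.8, 0.4]
grip_width: 0.0849
grasp_force: 0.0
```

```bash
python3 look.py w6.png; python3 -c "
from h import *
plan([-62,-60,300])"
```

```text
cam box [[-63.   9. 430.]]
0.83 [323. 165.  13.  61.] [[-8.2, -68.7], [-7.3, -15.8], [-2.3, -16.1], [-2.9, -69.1]]
0.72 [334. 290.  22.  35.] [[3.0, -146.5], [23.5, -146.7], [27.4, -188.0], [5.9, -187.7]]
0.68 [273. 317.  55.  39.] [[-75.0, -218.0], [-66.8, -174.9], [-16.1, -188.0], [-22.1, -232.4]]
tgt [0.4816 0.0389 0.3   ] d [ 0.006  0.014 -0.039] w [-0.037  0.015  0.002] now box [[-62.7 -60.3 298.1]] t 8.65 q [0.08 0.19 0.09 1.47 0.   1.96] F [-0.3 -0.5 -0.7] 0.08511940046196427
```

View pics/w6.png

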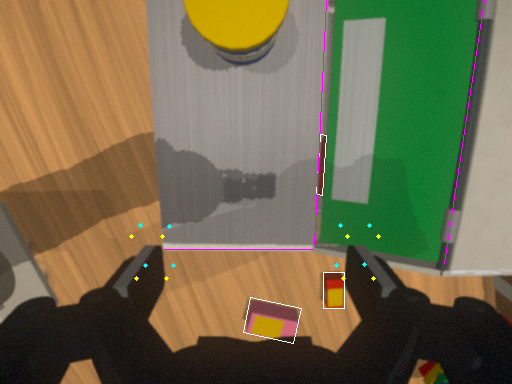

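The flap looks shut, but the network reports something dark in the slot at (323,165). One last composite will check it: slot before and after, plus the top view.

Run:
```python
from h import *
w=bot.camera('wrist');t=bot.camera('top')
f=lambda a,x,y,ww,h,W_,H_:cv2.resize(a[y:y+h,x:x+ww],(W_,H_),interpolation=cv2.INTER_CUBIC)
w2=cv2.imread('pics/w2.png')[:,:,::-1]
save('fin.png',np.hstack([f(w2,290,60,60,200,180,600),f(w,290,60,60,200,180,600),np.vstack([f(t,170,110,150,120,430,344),f(bot.camera('scene'),200,120,150,90,430,256)])]))
```

```text
(no output)
```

View pics/fin.png

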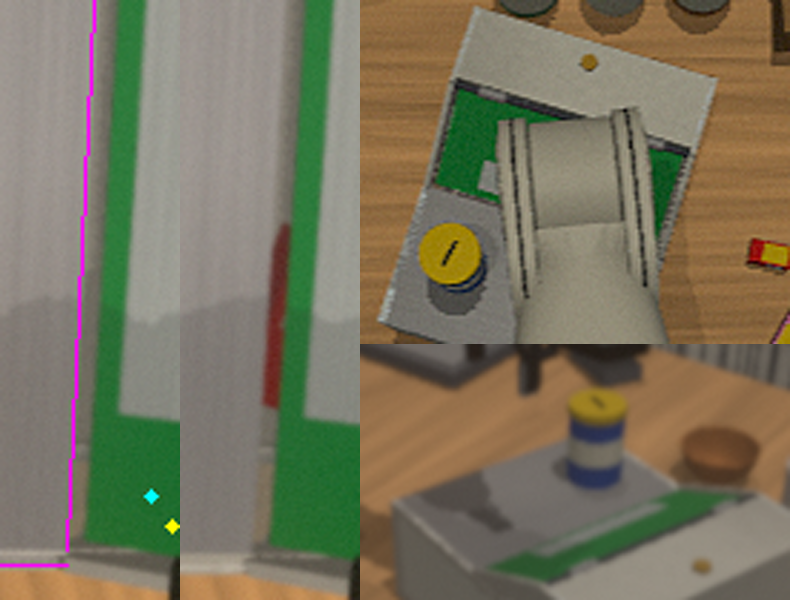

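The flap edge sits where it was before the job. The red in the slot is the carton lying on the floor below, and the tin stands where it was. I hand it in.

```bash
python3 -c "
from workcell import bot
print(bot.job_done())"
```

```text
the job is handed in; nothing more can be done
None
```

The carton was pushed off the shelf into the box while the other finger held the flap open; the flap is shut again, the tin looks unmoved, and the job was handed in with the hand clear after about 9 s.

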